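Close up the gas jar: lid on, stirrup over, clamp screw snug

TASK

The sample vials are already in the clear gas jar; please close it up. Set the metal lid squarely on the jar's seal, swing the stirrup clamp up over it until it stands upright, then screw the knob on the stirrup clockwise until the lid is clamped finger-tight on its seal: properly snug, but not forced. Then let go, and leave the vials and the things standing around alone.

Things in the scene. Friction and masses are not known exactly. Their poses are not given: they have to be found in the camera images.
- jar: Clear round jar on a grey plinth, fixed to the worktop. Origin: on the jar's axis at the worktop; z up, the stirrup is folded down to its -x side, y along the pivot axis. Plinth 128 mm wide, 12 mm high; jar 92 mm outside, 84 mm inside, inner floor at z = 18 mm, rim at 90 mm. Stirrup pivots at z = 72 mm, out to 65 mm on both sides (y). A small brass tap sticks out low at +x, to 77 mm
- seal: Black rubber ring fixed on the jar's rim, 94 mm outside, 85 mm inside, 3 mm thick; its top, where the lid's flange sits, is 93 mm above the worktop. Origin: on the jar's axis, 90 mm above the worktop. Finger-tight means that the lid bears on it with 30 to 150 N. A knob grip of about 40 N slips on the knob at 60 to 110 N of it and so limits it; a hard grip can overtighten
- lid: Loose turned metal lid, 0.36 to 0.59 kg, standing upright on the worktop. Origin: centre of its underside, z up. From below: spigot 79 mm wide, 9 mm high, entering the jar's mouth with 2.5 mm play all round; flange 100 mm wide, 7 mm thick; round boss 26 mm wide from z = 16 to 48 mm, to grip it by. Its yaw does not matter. Seated on the seal, its origin is 84 mm above the worktop
- stirrup (a joint): Steel stirrup (U-shaped clamp) pivoted on both sides of the jar; angle in rad: 0 = upright over the jar, against its stop; it starts folded down to the jar's -x side at 1.3 to 1.75. It stays where it is left (stiff pivot, about 5 N at the knob moves it). Swinging up, it clears a properly seated lid, not one that sits askew
- crossbar (a point): Middle of the outer face of the stirrup's crossbar, 80 mm from the pivot axis. Crossbar 122 mm long (along y), 16 mm wide, 8 mm thick; side bars 16 x 5 mm, 58.5 mm to either side, run from it to the pivots. The clamp screw passes through its middle, in a 22 mm nut that stands 2 mm proud
- knob_grip (a point): Middle of the grey round knob on the screw, 107 mm from the pivot axis on the stirrup's centre line, 34 mm wide, 28 mm long, its axis along the stirrup: about level when folded, vertical when upright. This point is fixed on the stirrup: the knob itself stands up to 2 mm farther out at first, up to 4 mm nearer when tight. Held lightly across y, it can pivot in the fingers as the stirrup swings
- thrust_pad (a point): On the stirrup, 62 mm from the pivot axis, about at the face of the screw's 21 mm thrust pad. 8 mm a turn: clockwise from above lowers it. Over the seated lid it starts 1.4 to 3.2 mm above the boss: 1.1 to 2.5 rad of free turning (0.05 N m), then about 90 N more clamping per rad, some 0.8 N m to turn at 90 N (0.2 to 0.3 left when held still); stop at about 200 N; does not turn back
- vial_0: Capped sample vial (white cap), 24 mm wide, 56 mm tall, standing loose inside the jar. Origin: centre of its underside
- vial_1: Capped sample vial (black cap), diameter 24 mm, 56 mm tall, standing loose inside the jar. Origin: centre of its underside
- vial_2: Capped sample vial (white cap), diameter 24 mm, 56 mm tall, standing loose inside the jar. Origin: centre of its underside
- cylinder: Bystander: clear measuring cylinder on a hexagonal foot, 60 mm wide, 176 mm tall, standing loose to the right of the lid. Origin: centre of its underside
- timer: Bystander: flat white bench timer, 58 x 66 x 20 mm, lying loose to the left of the jar. Origin: centre of its underside
- beaker_s: Bystander: small glass beaker, 58 mm wide, 56 mm tall, standing loose beyond the lid. Origin: centre of its underside

How it is judged:
On the way, in this order (a step that is already met when the one before it is completed fails the run):
1. the lid sits squarely on the jar's seal while the stirrup is still folded down (horizontal distance between lid and seal below 0.005 m and z of lid in the frame of jar below 0.0865 m and angle between lid's own z axis and vertical below 0.06 rad and value of joint stirrup above 0.8 rad), for 0.2 s.
2. the stirrup stands upright over the seated lid (value of joint stirrup below 0.1 rad and z of lid in the frame of jar below 0.0865 m), for 0.2 s.
At the end, for the whole second after the job is handed in: The lid sits level on the seal (within 5 mm of the jar's axis, origin 75 to 86.5 mm above the worktop, tilt below 0.06 rad), the stirrup is upright (below 0.1 rad), and the screw clamps the lid onto the seal with 30 to 150 N; nothing is held (all of step 2 and horizontal distance between lid and seal below 0.005 m and z of lid in the frame of jar above 0.075 m and angle between lid's own z axis and vertical below 0.06 rad and contact force between lid and seal between 30 and 150 N and angle between each of vial_0, vial_1, vial_2's own z axis and vertical below 0.5 rad); the robot touches nothing.
It fails at once if a vial in the jar was tipped over (angle between any of vial_0, vial_1, vial_2's own z axis and vertical above 0.5 rad).
It fails at once if a thing standing nearby was pushed more than 3 cm or knocked over (distance of any of cylinder, timer, beaker_s from where it was at the start of the episode above 0.03 m or angle between any of cylinder, beaker_s's own z axis and vertical above 0.5 rad).
It also fails if it takes over 69 s, if anything falls off the work surface, if the arm or the gripper's body presses on something with over 40 N, if the wrist force passes 120 N, or if a joint passes its speed limit or range.

ROBOT

A 6-joint arm with a two-finger parallel gripper is mounted at the origin on a cart in front of the work surface, level with it; the furniture and walls round the work are solid. World frame = base frame: x ahead of the robot, y to its left, z up, the work surface at z = 0. Lengths are in m, angles in rad, forces in N, time in s.
With the tool pointing down it reaches from about 0.35 to 0.975 m from the base axis. Payload 4.9 kg.
Tool frame: the origin (TCP) lies on the front face of the gripper's body, between the roots of the fingers; the fingertips stand ctrl.finger_overhang ahead of it and the grasp point (between the pads) lies 54 mm ahead of it (ctrl.finger_overhang is the distance from the TCP to the fingertips, in m); z points along the fingers, y is the line along which they close (so a half turn about z gives the same grasp; the last joint's range is limited). The gripper opens to 85 mm and grips with 20 to 120 N. Pads are 22 mm wide; open, the fingers measure 114 mm over their backs; the gripper's body (76 mm by 85 mm) begins 54 mm behind the grasp point. The pads swing forward as they close: fully open they stand 13 mm farther back than shut.
Start: joints at [1.023, 0.053, 1.613, -0, 1.476, -0.119], TCP at [0.26, 0.568, 0.304] pointing down, gripper open.
Joint ranges: [-3.01, 3.01], [-1.01, 2.22], [0.06, 2.58], [-1.02, 4.17], [0.09, 2.62], [-3.14, 3.14]. Speed limits (rad/s): [2.57, 2.57, 3.14, 3.14, 3.14, 3.14].

INTERFACE

Orientations are given as a rotation vector (axis times angle).
In Python, from station import ctrl, vision gives the robot as it stands. The module is installed in compiled form; this text tells all that it offers.
- The arm moves only by the tool drive_tool, never from a script. Its argument "rows" is a list of rows, each a list of 2 entries, a list of its own where there are three numbers: the shift along the tool's x, y, z in m, then the turn about the tool's z in rad. A call has 1 to 10 rows; each row shifts and turns the commanded pose from where the row before left it, along the tool's axes as they then stand; what a row does not reach is not made up. A row lasts 1/10 s, in which the tool goes at most 50 mm and 8.59 degrees, less where a joint would pass 70% of its speed; a pose out of reach is approached as far as the arm can. A call with a gripper value outside its range is refused whole. "jaw" is the closure, from 0 (fully open) to 1 (shut), set as the call begins (left out, the last holds). The fingers move at their own pace and stop on an object; "grip_force" is the grip in N (left out, the last holds). Time passes only in rows, so rows that do not move let the fingers close. It gives the time, the measured TCP pose, the force, the opening and the grip force at its end, in the units of the state.
- ctrl.get_obs(): the state, without advancing time (a new reading comes with each control period).
- vision.get_image(name): name is "side" or "top" or "wrist"; returns a dict with "image" (400x640x3 uint8, blue, green, red), "vertical_fov" (degrees; the focal length in pixels is half the picture's height over the tangent of half this angle, whatever the lens; pixels are square), "cx", "cy" (the principal point, pixels), "R" (3x3) and "t" (3): a world point X has camera coordinates R X + t. Camera axes: x right, y down, z forward; pixel columns grow to the right and rows downward; lengths in m; the calibration is good to about 2 mm. A picture is of the moment at which its call begins. There is no depth.
- ctrl.finish_job(): hands the job in; it is judged then, once.
The state is a dict: "t": time; "q": joint angles; "dq": joint speeds; "effort": joint torques, N m; "tool_pos": TCP position; "tool_rot": TCP orientation; "contact_force": force on the tool from outside, world axes, zero at the start; "wrist_torque": the same for the moment, N m; "opening": finger opening in m; "grip_force": force on a finger pad.
Only numpy, scipy, OpenCV 4.12 (cv2) and the standard library are available. Lean on these libraries where they do the work, as an engineer would, in place of code of your own. Each camera call takes 0.05 s, during which the arm holds its last target. There are 200 camera calls.

## Working session

There is one attempt and no reset: what is moved stays moved. The work goes in short steps, Python scripts to look and compute and a tool call to move; the robot and the scene stay as the last step left them, time stands still between calls to the robot, and variables do not carry over. Pictures are saved under pics/ and viewed, at most 10 in all, crops included, and the job is handed in when it is done.

Besides the shell and the picture viewer there is one more tool, called after "Emit:" by a JSON object that holds its "fn" and its "kwargs". drive_tool: Moves the arm, as the interface text tells. Its arguments: {"type":"object","properties":{"rows":{"type":"array","items":{"type":"array"}},"jaw":{"type":"number"},"grip_force":{"type":"number"}},"required":["rows"]}

```bash
mkdir -p pics; cat > h.py <<'E'
import numpy as np,cv2
from station import ctrl,vision
def grab(n,tag=None):
    d=vision.get_image(n)
    if tag: cv2.imwrite(f'pics/{tag}.png',d['image'])
    d['f']=200/np.tan(np.radians(d['vertical_fov'])/2); d['R']=np.array(d['R']); d['t']=np.array(d['t']); return d
def ray(d,u,v):
    c=-d['R'].T@d['t']; r=d['R'].T@np.array([(u-d['cx'])/d['f'],(v-d['cy'])/d['f'],1]); return c,r/np.linalg.norm(r)
def onz(d,u,v,z):
    c,r=ray(d,u,v); return c+r*(z-c[2])/r[2]
def proj(d,X):
    p=d['R']@np.array(X)+d['t']; return d['f']*p[:2]/p[2]+[d['cx'],d['cy']]
E
python3 - <<'E'
from h import *
import pickle
ds={}
for n in('side','top'):
    d=grab(n,n+'0'); ds[n]=d
    print(n,d['f'],d['cx'],d['cy'],-d['R'].T@d['t'],d['R'][2])
pickle.dump(ds,open('ds.pkl','wb'))
print(ctrl.get_obs(),ctrl.finger_overhang)
E
```

```text
side 477.37141551302807 316.25656251403905 203.99119424364102 [ 0.06263758 -1.13784805  0.58187498] [ 0.34914416  0.87464535 -0.33629433]
top 474.8448726335819 318.12145662216506 195.7339717403659 [0.29302205 0.06855408 1.3918933 ] [ 0.17474575 -0.00599907 -0.98459532]
{'t': 0.1, 'q': array([ 1.02300167e+00,  5.32917605e-02,  1.61416481e+00, -4.98409159e-06,
        1.47603322e+00, -1.18949955e-01]), 'dq': array([ 0.00013121,  0.00064863, -0.00293631, -0.00038266,  0.00133868,
       -0.00158861]), 'effort': array([-2.74642082e-05, -3.94907105e+01, -3.71359742e+01, -1.86898119e-04,
        4.01445446e-03,  2.43206858e-05]), 'tool_pos': array([0.25962934, 0.56803911, 0.30278043]), 'tool_rot': array([-6.68345550e-01, -3.06904544e+00,  2.81794644e-03]), 'contact_force': array([-0.13585015,  0.02299489, -0.13426415]), 'wrist_torque': array([-0.02150433,  0.00107691,  0.00116188]), 'grip_force': 0.0, 'opening': 0.0853340398059885} 0.0726
```

View pics/side0.png

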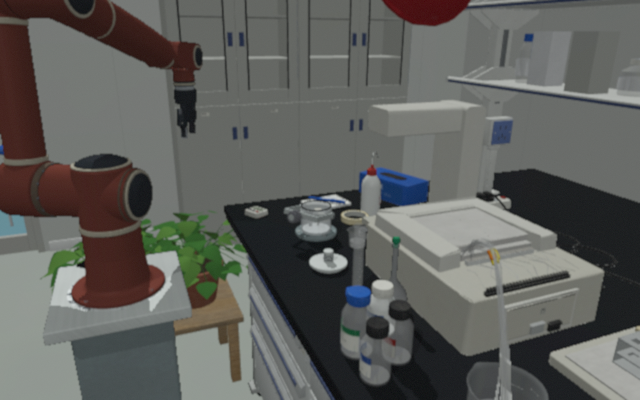

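View pics/top0.png

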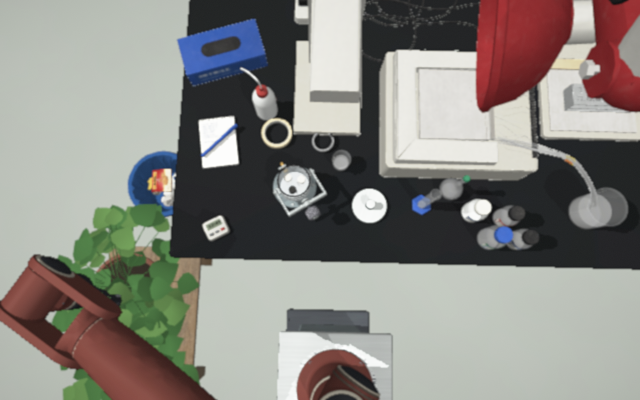

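The side view shows the jar at about (316,220) and the lid at (328,262). The top view shows the jar at (297,185), the lid at (369,205), the folded knob at about (312,212) and the beaker at (340,160). I'll zoom in on the top view.

```bash
python3 - <<'E'
from h import *
a=cv2.imread('pics/top0.png')[145:245,250:410]; b=cv2.imread('pics/side0.png')[190:280,260:400]
cv2.imwrite('pics/c1.png',cv2.resize(a,None,fx=5,fy=5,interpolation=cv2.INTER_CUBIC))
import pickle; d=pickle.load(open('ds.pkl','rb'))['top']
for n,u,v,z in [('jar',297,185,.09),('lid',369,205,.016),('boss',373,203,.048),('knob',312,212,.07),('tap',281,165,.03)]: print(n,onz(d,u,v,z))
E
```

```text
jar [0.55295454 0.12038698 0.09      ]
lid [ 0.51359604 -0.08985736  0.016     ]
boss [ 0.51458243 -0.09762755  0.048     ]
knob [0.4807657  0.07653855 0.07      ]
tap [0.62367372 0.17180978 0.03      ]
```

View pics/c1.png

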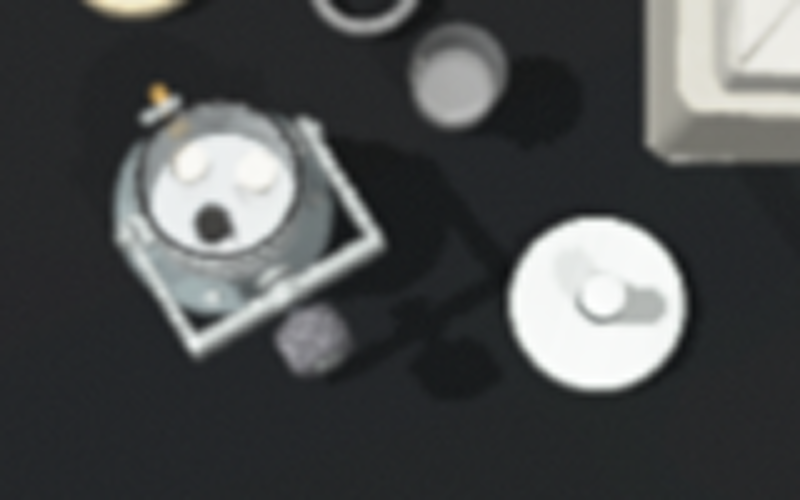

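```bash
python3 - <<'E'
from h import *
import pickle; ds=pickle.load(open('ds.pkl','rb')); d=ds['top']
o=lambda u,v,z:onz(d,u/5+250-.4,v/5+145-.4,z)
p1=o(310,122,.072);p2=o(127,232,.072);c1=o(383,242,.072);c2=o(195,352,.072);
print('piv',p1,p2,np.linalg.norm(p1-p2),'mid',(p1+p2)/2)
print('bar',c1,c2,np.linalg.norm(c1-c2),(c1+c2)/2)
print('knob',o(312,340,.072))
y=p2-p1;print('y yaw',np.degrees(np.arctan2(y[1],y[0])), np.degrees(np.arctan2(*(c2-c1)[[1,0]])))
print('seal ctr',o(222,182,.093),'lid',o(598,302.5,.0155),o(604,297,.048),'beaker',o(457,75,.04))
# lid by mask
g=d['image'].min(2); m=((g>140)*255).astype('uint8'); n,l,s,c=cv2.connectedComponentsWithStats(m)
i=l[206,365];print('lid blob',s[i],c[i],onz(d,*c[i],.016))
s=ds['side'];print('side proj',proj(s,[*o(598,302.5,.0155)[:2],.048]),proj(s,[.55,.12,.093]))
E
```

```text
piv [0.60416519 0.08102978 0.072     ] [0.53759175 0.18264807 0.072     ] 0.1214837466493517 mid [0.57087847 0.13183892 0.072     ]
bar [0.53573383 0.03788043 0.072     ] [0.47027027 0.14181385 0.072     ] 0.12283172588768032 [0.50300205 0.08984714 0.072     ]
knob [0.47878331 0.0764803  0.072     ]
y yaw 123.23010910190911 122.20520637428164
seal ctr [0.56351119 0.12900932 0.093     ] lid [ 0.51339451 -0.09050468  0.0155    ] [ 0.5114771  -0.09017501  0.048     ] beaker [ 0.64233954 -0.00407435  0.04      ]
lid blob [352 189  35  34 942] [368.97239915 205.34394904] [ 0.51257174 -0.08978261  0.016     ]
side proj [327.5937446  249.56293495] [311.68756067 206.22320057]
```

Emit:
{"fn": "drive_tool", "kwargs": {"rows": [[[0,0,0],-0.1426],[[0,0,0],-0.1426],[[0,0,0],-0.1426],[[0,0,0],-0.1426],[[0,0,0],-0.1426],[[0,0,0],-0.1426],[[0,0,0],-0.1426],[[0,-0.03,0],0],[[0,-0.04,0],0],[[0,-0.04,0],0]], "jaw": 0}}

```text
t: 1.1
tool_pos: [0.3192, 0.4747, 0.3032]
tool_rot: [0.884, -3.014, 0.001]
contact_force: [0.5, -0.1, 0.2]
opening: 0.0855
grip_force: 0.0
```

Emit:
{"fn": "drive_tool", "kwargs": {"rows": [[[0,-0.045,0],0],[[0,-0.045,0],0],[[0,-0.045,0],0],[[0,-0.045,0],0],[[0,-0.045,0],0],[[0,-0.045,0],0],[[0,-0.045,0],0],[[0,-0.045,0],0],[[0,-0.035,0],0],[[0,0,0],0]]}}

```text
t: 2.1
tool_pos: [0.5335, 0.1398, 0.3033]
tool_rot: [0.874, -3.017, 0.002]
contact_force: [-0.5, 0.6, 0.3]
opening: 0.0858
grip_force: 0.0
```

```bash
python3 - <<'E'
from h import *
import pickle
o=ctrl.get_obs();print(o['t'],o['tool_pos'],o['tool_rot'],o['q'])
d=grab('wrist','w1');pickle.dump(d,open('w1.pkl','wb'));print(d['f'],-d['R'].T@d['t'],d['R'])
E
```

```text
2.1 [0.53353325 0.13977944 0.30326652] [ 8.74345441e-01 -3.01655308e+00  1.54383460e-03] [ 1.21708476e-01 -1.21997689e-01  1.78435543e+00 -1.11567611e-03
  1.47994682e+00 -2.01322283e+00]
286.8628828560178 [0.4731293  0.10139991 0.37356764] [[-0.53495488  0.84487944 -0.00141431]
 [ 0.81098161  0.51395966  0.27956091]
 [ 0.23692216  0.14840549 -0.96012692]]
```

View pics/w1.png

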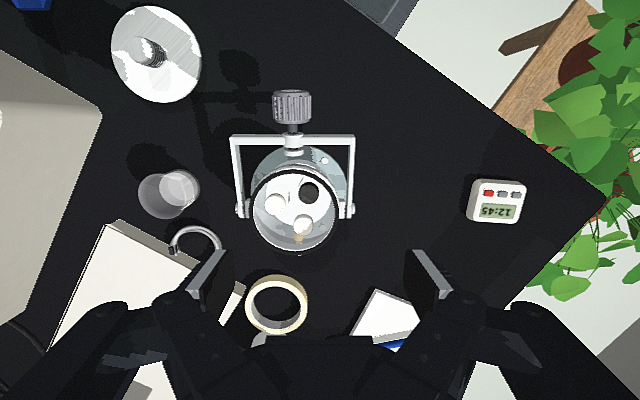

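The wrist view shows the stirrup (bar corners about (232,138) and (355,137)), the knob at (292,107), the jar mouth at about (297,210), the lid at (156,54), and the pivots at about (239,210) and (349,210).

```bash
python3 - <<'E'
from h import *
import pickle
d=pickle.load(open('w1.pkl','rb')); o=lambda u,v,z:onz(d,u,v,z)
e=np.array([np.cos(np.radians(32.5)),np.sin(np.radians(32.5))])
a,b=o(239,210,.072),o(349,210,.072);print('piv',a,b,np.linalg.norm(a-b),(a+b)/2)
a,b=o(232,137,.072),o(355,136,.072);y=b-a;print('bar',a,b,np.linalg.norm(a-b),(a+b)/2,np.degrees(np.arctan2(y[1],y[0])))
for z in(.06,.072,.085):print('knob',o(292,107,z))
print('seal',o(297,210,.093),o(250,210,.093),o(345,210,.093))
g=d['image'].min(2);m=((g>110)*255).astype('uint8')
cs,_=cv2.findContours(m,cv2.RETR_EXTERNAL,cv2.CHAIN_APPROX_NONE)
for c in cs:
    x,y,w,h=cv2.boundingRect(c)
    if w*h>3000 and x<210 and y<110 and w<200:
        el=cv2.fitEllipse(cv2.convexHull(c));print(x,y,w,h,el,o(*el[0],.016))
im=d['image'][80:260,220:365];cv2.imwrite('pics/c2.png',cv2.resize(im,None,fx=3.3,fy=3.3,interpolation=cv2.INTER_CUBIC))
E
```

```text
piv [0.60296316 0.07888376 0.072     ] [0.53790683 0.18152629 0.072     ] 0.12152289704943285 [0.570435   0.13020503 0.072     ]
bar [0.53691979 0.03579632 0.072     ] [0.46844556 0.1420443  0.072     ] 0.12640155498372288 [0.50268268 0.08892031 0.072     ] 122.80079275369759
knob [0.47896935 0.07174999 0.06      ]
knob [0.47874585 0.07288467 0.072     ]
knob [0.47850373 0.07411391 0.085     ]
seal [0.5619997  0.13081712 0.093     ] [0.58786632 0.09000609 0.093     ] [0.53559572 0.17247597 0.093     ]
0 50 102 276 ((-161.8702850341797, 272.6223449707031), (301.8040466308594, 615.1571655273438), 52.758636474609375) [ 1.01011623 -0.35721738  0.016     ]
111 6 90 97 ((155.6697998046875, 53.9250373840332), (84.90428161621094, 101.81929779052734), 146.61370849609375) [ 0.5132523  -0.09181993  0.016     ]
```

View pics/c2.png

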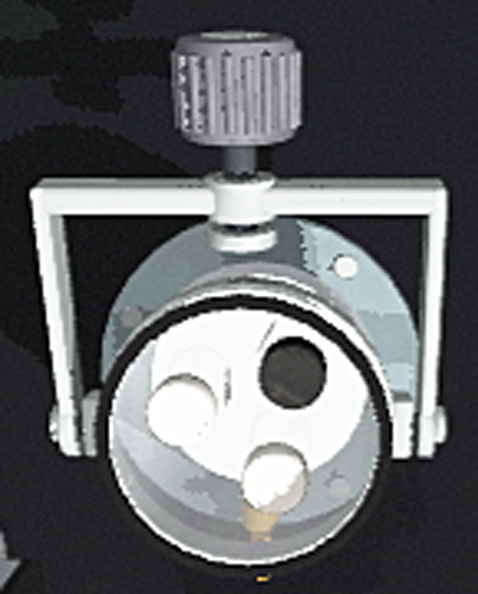

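```bash
python3 - <<'E'
from h import *
import pickle
d=pickle.load(open('w1.pkl','rb')); o=lambda u,v,z:onz(d,220+u/3.3-.35,80+v/3.3-.35,z)
print('in',o(244.5,437,.0915),np.linalg.norm(o(108,437,.0915)-o(380,437,.0915)),'out',o(246,437,.0925),np.linalg.norm(o(97,437,.0925)-o(395,437,.0925)))
a,b=o(67,430,.072),o(428,430,.072);print('piv',(a+b)/2)
d2=d
for z in(.06,.08,.1):
  # knob silhouette
  print(z,o(237,88,z), np.linalg.norm(o(174,88,z)-o(301,88,z)))
s=pickle.load(open('ds.pkl','rb'))['side']
im=s['image'][190:280,270:380];cv2.imwrite('pics/c3.png',cv2.resize(im,None,fx=6,fy=6,interpolation=cv2.INTER_CUBIC))
for z in(.06,.08,.1):print('knob side',(proj(s,[.4787,.0735,z])-[270,190])*6)
print('jar side',(proj(s,[.5665,.1295,.093])-[270,190])*6)
E
```

```text
in [0.56621337 0.12929067 0.0915    ] 0.08535212011005443 out [0.56563227 0.12958794 0.0925    ] 0.09317867416785498
piv [0.57000374 0.13078363 0.072     ]
0.06 [0.47868566 0.07093745 0.06      ] 0.039965322522610106
0.08 [0.47833126 0.07288041 0.08      ] 0.037416250673202346
0.1 [0.47797687 0.07482337 0.1       ] 0.03486717882379465
knob side [146.84865853 210.44047727]
knob side [146.40223043 171.78374017]
knob side [145.95140874 132.74655605]
jar side [273.77264424  87.39142014]
```

View pics/c3.png

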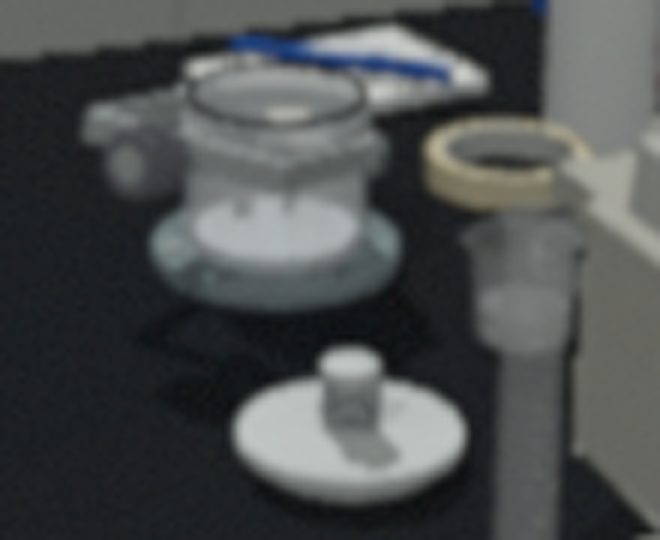

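Emit:
{"fn": "drive_tool", "kwargs": {"rows": [[[0.028,-0.0367,0],0],[[0.0281,-0.0367,0],0],[[0.0281,-0.0366,0],0],[[0.0282,-0.0367,0],0],[[0.0282,-0.0366,0],0],[[0,0,0.03],0],[[0,0,0.03],0],[[0,0,0.03],0],[[0,0,0.03],0],[[0,0,0],0]]}}

```text
t: 3.15
tool_pos: [0.5094, -0.085, 0.1786]
tool_rot: [0.882, -3.006, -0.01]
contact_force: [-1.3, -0.3, -0.7]
opening: 0.0857
grip_force: 0.0
```

```bash
python3 - <<'E'
from h import *
import pickle
o=ctrl.get_obs();print(o['t'],o['tool_pos'],o['tool_rot'],o['q'])
d=grab('wrist','w2');pickle.dump(d,open('w2.pkl','wb'))
print(proj(d,[.5128,-.0903,.048]))
E
```

```text
3.15 [ 0.50935764 -0.08502329  0.17864161] [ 0.88194727 -3.00646129 -0.00954929] [-3.09713732e-01 -9.03638925e-02  1.97104468e+00  3.39552936e-04
  1.27130674e+00 -2.45130259e+00]
[309.18028439 219.33794618]
```

View pics/w2.png

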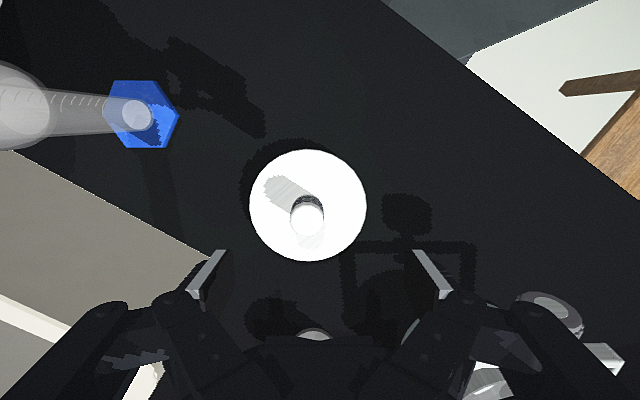

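Close view: the boss top is at about (307,220) and the flange is centred at about (308,205).

```bash
python3 - <<'E'
from h import *
from scipy.spatial.transform import Rotation as Ro
import pickle
d=pickle.load(open('w2.pkl','rb'))
g=d['image'].min(2);m=((g>110)*255).astype('uint8')
cs,_=cv2.findContours(m,cv2.RETR_EXTERNAL,cv2.CHAIN_APPROX_NONE)
for c in cs:
    if cv2.pointPolygonTest(c,(290,230),False)>0: el=cv2.fitEllipse(cv2.convexHull(c))
L=onz(d,*el[0],.016);print(el,L,onz(d,307,220,.048))
o=ctrl.get_obs();R=Ro.from_rotvec(o['tool_rot']).as_matrix();print(o['tool_pos'],R.T@(np.r_[L[:2],.092]-o['tool_pos']))
print(R)
E
```

```text
((307.4208679199219, 204.8860626220703), (111.90929412841797, 117.19296264648438), 93.95844268798828) [ 0.51262285 -0.09309619  0.016     ] [ 0.51411283 -0.09138803  0.048     ]
[ 0.51092141 -0.08560466  0.18155634] [ 0.00231023 -0.00762844  0.08953115]
[[-0.84151873 -0.54020186 -0.00530936]
 [-0.54021721  0.84152332  0.00196589]
 [ 0.00340597  0.00452254 -0.99998397]]
```

Emit:
{"fn": "drive_tool", "kwargs": {"rows": [[[0.001,-0.003,0],0],[[0,-0.002,0.02],0],[[0,0,0.025],0],[[0,0,0.02],0],[[0,0,0.015],0],[[0,0,0.0075],0],[[0,0,0],0],[[0,0,0],0]]}}

```text
t: 4.0
tool_pos: [0.5152, -0.0921, 0.0976]
tool_rot: [-0.882, 3.014, -0.002]
contact_force: [0.5, 0.5, 0.6]
opening: 0.0853
grip_force: 0.0
```

Emit:
{"fn": "drive_tool", "kwargs": {"rows": [[[0,0,0],0],[[0,0,0],0],[[0,0,0],0],[[0,0,0],0],[[0,0,0],0],[[0,0,0],0],[[0,0,0],0],[[0,0,0],0]], "jaw": 1, "grip_force": 50}}

```text
t: 4.8
tool_pos: [0.5146, -0.0918, 0.0969]
tool_rot: [-0.882, 3.015, 0.0]
contact_force: [-1.5, 1.5, 6.2]
opening: 0.0243
grip_force: 49.3
```

Emit:
{"fn": "drive_tool", "kwargs": {"rows": [[[0,0,-0.01],0],[[0,0,-0.02],0],[[0,0,-0.03],0],[[0,0,-0.03],0],[[0,0,-0.03],0],[[0,0,-0.01],0],[[0,0,0],0],[[0,0,0],0]]}}

```text
t: 5.6
tool_pos: [0.5134, -0.0916, 0.2244]
tool_rot: [0.882, -3.013, -0.003]
contact_force: [-0.7, 0.5, -3.8]
opening: 0.024
grip_force: 49.8
```

```bash
python3 - <<'E'
from h import *
from scipy.spatial.transform import Rotation as Ro
o=ctrl.get_obs();print(o)
R=Ro.from_rotvec(o['tool_rot']).as_matrix();print(R)
d=grab('wrist','w3')
g=d['image'].min(2);m=((g>110)*255).astype('uint8')
cs,_=cv2.findContours(m,cv2.RETR_EXTERNAL,cv2.CHAIN_APPROX_NONE)
print([(cv2.boundingRect(c),cv2.contourArea(c)) for c in cs if cv2.contourArea(c)>1500])
P=o['tool_pos']
for z in(.05,.081,.09):print(proj(d,P+R@[0,0,z]))
print(R.T@(np.array([.567,.130,.30])-P))
E
```

```text
{'t': 5.6, 'q': array([-3.19258224e-01, -1.32442544e-01,  1.92831404e+00, -1.05809387e-04,
        1.34877317e+00, -2.45939039e+00]), 'dq': array([ 0.00130889,  0.01427712,  0.01712696, -0.00023034,  0.00300225,
        0.00081611]), 'effort': array([-8.72448290e-03, -3.33169556e+01, -3.94768989e+01,  2.58826731e-03,
       -5.64715220e-02,  6.27852586e-06]), 'tool_pos': array([ 0.51341499, -0.09159124,  0.22436323]), 'tool_rot': array([ 8.81594032e-01, -3.01268051e+00, -2.58694318e-03]), 'contact_force': array([-0.66803864,  0.49296601, -3.84975434]), 'wrist_torque': array([-0.01528315,  0.00584927,  0.01243878]), 'grip_force': 49.80590522289276, 'opening': 0.02400774878856175}
[[-8.42243609e-01 -5.39089156e-01 -2.93017985e-03]
 [-5.39093393e-01  8.42245555e-01  8.59913696e-04]
 [ 2.00436080e-03  2.30389741e-03 -9.99995337e-01]]
[((291, 247, 56, 93), 4048.5), ((0, 207, 179, 193), 18116.5), ((165, 161, 241, 137), 12834.5), ((0, 72, 187, 71), 7188.5), ((456, 0, 184, 159), 15327.0), ((0, 0, 68, 38), 2172.5)]
[319.16392126 275.71411688]
[319.1138019  247.24351978]
[319.10246434 240.80315844]
[-0.1644384   0.1579214  -0.07560288]
```

View pics/w3.png

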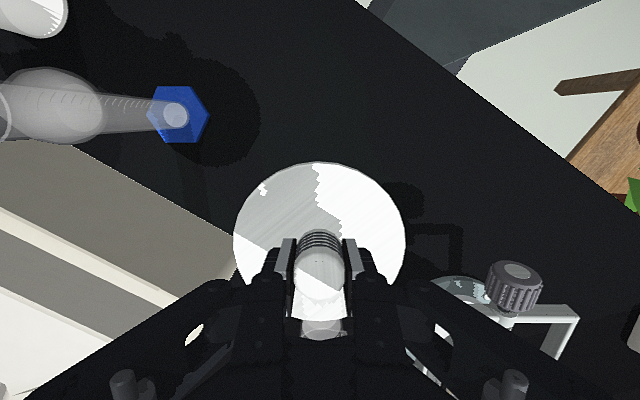

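The lid is held: the flange spans columns 233–407, its near edge is at row 161, and the boss is between the pads at about (319,275).

```bash
python3 - <<'E'
from h import *
from scipy.spatial.transform import Rotation as Ro
o=ctrl.get_obs();R=Ro.from_rotvec(o['tool_rot']).as_matrix();P=o['tool_pos']
d=grab('wrist')
T=lambda u,v,z:R.T@(onz(d,u,v,P[2]-z)-P)
print(T(320,161.5,.082),T(233,240,.082),T(407,240,.082))
E
```

```text
[0.04925618 0.00041841 0.08213984] [ 0.00410317 -0.04953785  0.08184873] [0.00400438 0.05059088 0.08217894]
```

Emit:
{"fn": "drive_tool", "kwargs": {"rows": [[[0,0,-0.03],0],[[-0.008,0.008,0],0],[[-0.022,0.021,0],0],[[-0.03,0.029,0],0],[[-0.03,0.029,0],0],[[-0.03,0.029,0],0],[[-0.026,0.025,0],0],[[-0.0135,0.013,0],0],[[-0.005,0.004,0],0],[[0,0,0],0]]}}

```text
t: 6.7
tool_pos: [0.5672, 0.1308, 0.2546]
tool_rot: [0.884, -3.012, -0.0]
contact_force: [0.4, -0.0, -4.2]
opening: 0.0241
grip_force: 50.3
```

Emit:
{"fn": "drive_tool", "kwargs": {"rows": [[[0,0,0.02],0],[[0,0,0],0],[[0,0,0],0],[[0,0,0],0]]}}

```text
t: 7.1
tool_pos: [0.568, 0.1293, 0.237]
tool_rot: [-0.881, 3.015, -0.0]
contact_force: [0.4, 0.3, -4.5]
opening: 0.024
grip_force: 50.2
```

```bash
python3 - <<'E'
from h import *
from scipy.spatial.transform import Rotation as Ro
o=ctrl.get_obs();R=Ro.from_rotvec(o['tool_rot']).as_matrix();P=o['tool_pos']
print(o['t'],P,o['tool_rot'],o['contact_force'])
print(R.T@(np.array([.567,.130,.181])-P))
E
```

```text
7.1 [0.56796107 0.12926214 0.23703086] [-8.80605302e-01  3.01483268e+00 -4.00013947e-04] [ 0.39638729  0.3385761  -4.49324003]
[0.00045095 0.00116517 0.05603003]
```

Emit:
{"fn": "drive_tool", "kwargs": {"rows": [[[0.001,0.0007,0.01],0],[[0,0,0.015],0],[[0,0,0.012],0],[[0,0,0.005],0],[[0,0,0.003],0],[[0,0,0.002],0],[[0,0,0],0],[[0,0,0],0]]}}

```text
t: 7.9
tool_pos: [0.5669, 0.13, 0.19]
tool_rot: [-0.882, 3.014, -0.0]
contact_force: [0.2, -0.2, -4.4]
opening: 0.024
grip_force: 50.2
```

Emit:
{"fn": "drive_tool", "kwargs": {"rows": [[[0,0,0.002],0],[[0,0,0.002],0],[[0,0,0.002],0],[[0,0,0],0]]}}

```text
t: 8.3
tool_pos: [0.5662, 0.1299, 0.1829]
tool_rot: [0.882, -3.014, -0.0]
contact_force: [-0.1, 0.4, -5.0]
opening: 0.0241
grip_force: 50.2
```

Emit:
{"fn": "drive_tool", "kwargs": {"rows": [[[0,0,0.001],0],[[0,0,0.001],0],[[0,0,0],0],[[0,0,0],0]]}}

```text
t: 8.7
tool_pos: [0.5665, 0.13, 0.1814]
tool_rot: [0.882, -3.015, -0.0]
contact_force: [0.1, 1.5, -4.9]
opening: 0.024
grip_force: 50.2
```

Emit:
{"fn": "drive_tool", "kwargs": {"rows": [[[0,0,0.0005],0],[[0,0,0.0005],0],[[0,0,0],0],[[0,0,0],0]]}}

```text
t: 9.1
tool_pos: [0.5667, 0.13, 0.181]
tool_rot: [-0.882, 3.015, -0.0]
contact_force: [-1.8, -0.2, -0.5]
opening: 0.0243
grip_force: 50.7
```

Contact: the seal now carries the lid's weight. I'll release and rise.

Emit:
{"fn": "drive_tool", "kwargs": {"rows": [[[0,0,0],0],[[0,0,0],0],[[0,0,0],0],[[0,0,0],0],[[0,0,0],0],[[0,0,0],0]], "jaw": 0, "grip_force": 20}}

```text
t: 9.7
tool_pos: [0.5666, 0.13, 0.1805]
tool_rot: [-0.882, 3.015, -0.0]
contact_force: [0.1, 0.4, -0.5]
opening: 0.0851
grip_force: 0.0
```

Emit:
{"fn": "drive_tool", "kwargs": {"rows": [[[0,0,-0.02],0],[[0,0,-0.03],0],[[0,0,-0.03],0],[[0,0,-0.02],0],[[0,0,0],0],[[0,0,0],0]]}}

```text
t: 10.3
tool_pos: [0.5664, 0.1299, 0.2801]
tool_rot: [-0.882, 3.015, -0.0]
contact_force: [-0.5, 0.0, -0.4]
opening: 0.0855
grip_force: 0.0
```

```bash
python3 - <<'E'
from h import *
from scipy.spatial.transform import Rotation as Ro
import pickle
o=ctrl.get_obs();R=Ro.from_rotvec(o['tool_rot']).as_matrix();P=o['tool_pos'];print(o['t'],P)
d=grab('wrist','w4');pickle.dump((d,R,P),open('w4.pkl','wb'))
print(proj(d,[.567,.13,.1]),proj(d,[.567,.13,.132]))
E
```

```text
10.3 [0.56644741 0.12994264 0.28006797]
[318.7866401  200.38128552] [318.76880615 211.45070724]
```

View pics/w4.png

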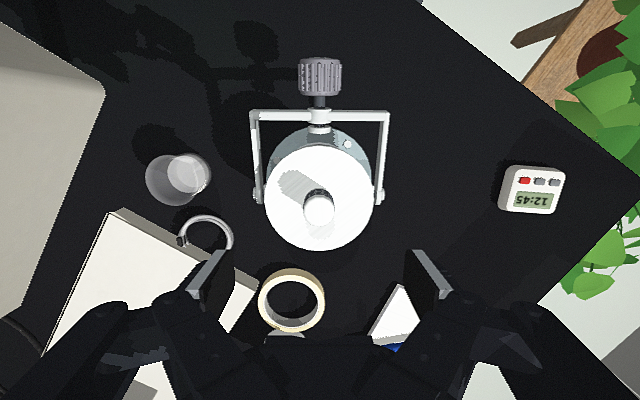

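The lid looks square on the jar: flange centre about (319.5,197.5), and the seal is hidden evenly. The knob is at (320,77).

```bash
python3 - <<'E'
from h import *
import pickle
d,R,P=pickle.load(open('w4.pkl','rb'))
T=lambda u,v,z:(R.T@(onz(d,u,v,z)-P))[:2]
print('flange',T(319.5,197.5,.1),'boss',T(319,208,.132),[T(265,197,.1),T(374,197,.1)])
for z in(.07,.084,.1):print('knob',z,T(320,77,z),T(299,77,z)-T(342,77,z))
print('bar',T(249,110,.08),T(390,110,.08), 'piv',T(257,195,.072),T(379,195,.072))
E
```

```text
flange [0.00224355 0.0004094 ] boss [ 2.42293702e-03 -5.44022602e-05] [array([ 0.00269159, -0.04891182]), array([0.00273443, 0.04971474])]
knob 0.07 [0.10687089 0.00081541] [-4.91150489e-06 -3.88409836e-02]
knob 0.084 [0.10511158 0.00076637] [-4.66616133e-06 -3.69007666e-02]
knob 0.1 [0.10310094 0.00071033] [-4.38576869e-06 -3.46833757e-02]
bar [ 0.07820726 -0.06293789] [0.07823312 0.06366044] piv [-0.00294417 -0.06229138] [-0.00289166  0.06020091]
```

Emit:
{"fn": "drive_tool", "kwargs": {"rows": [[[0.02,0,0],0],[[0.03,0,0],0],[[0.03,0,0],0],[[0.02,0,0],0],[[0.007,0,0.01],0],[[0,0,0.02],0],[[0,0,0.02],0],[[0,0,0],0],[[0,0,0],0]]}}

```text
t: 11.25
tool_pos: [0.4759, 0.0724, 0.2289]
tool_rot: [0.882, -3.012, -0.001]
contact_force: [0.5, -1.1, -0.1]
opening: 0.0856
grip_force: 0.0
```

Emit:
{"fn": "drive_tool", "kwargs": {"rows": [[[-0.001,0,0.02],0],[[0,0,0.02],0],[[0,0,0.02],0],[[0,0,0.015],0],[[0,0,0.01],0],[[0,0,0],0],[[0,0,0],0]]}}

```text
t: 11.95
tool_pos: [0.4779, 0.0728, 0.1463]
tool_rot: [-0.882, 3.014, -0.001]
contact_force: [0.4, -0.4, 0.2]
opening: 0.0853
grip_force: 0.0
```

```bash
python3 - <<'E'
from h import *
o=ctrl.get_obs();print(o['tool_pos'],o['contact_force'])
w=grab('wrist')['image'];s=grab('side')['image']
a=cv2.resize(s[170:250,250:370],(600,400),interpolation=cv2.INTER_CUBIC)
cv2.imwrite('pics/m5.png',np.hstack([a[:, :400],w[0:400,120:520]]))
E
```

```text
[0.47788242 0.07284885 0.14625036] [ 0.43478644 -0.38016795  0.17493126]
```

View pics/m5.png

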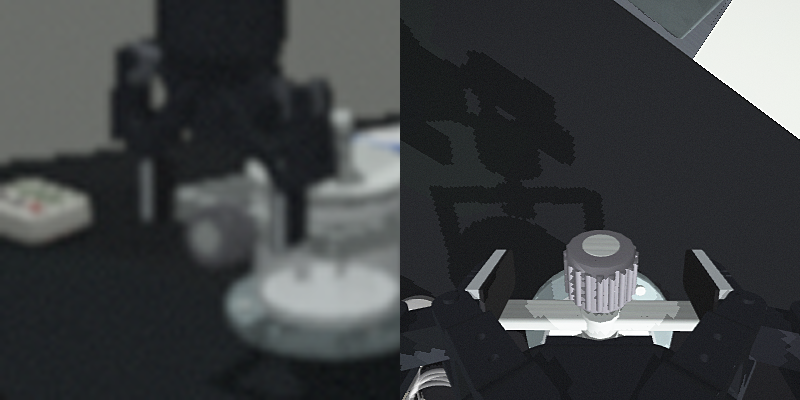

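The mixed picture shows the knob centred between the open pads, with the crossbar clear of the fingers. I'll lower a little and close lightly. That was the last allowed picture, so from here I go by numbers.

Emit:
{"fn": "drive_tool", "kwargs": {"rows": [[[0,0,0.005],0],[[0,0,0],0],[[0,0,0],0],[[0,0,0],0],[[0,0,0],0],[[0,0,0],0],[[0,0,0],0],[[0,0,0],0],[[0,0,0],0]], "jaw": 1, "grip_force": 20}}

```text
t: 12.95
tool_pos: [0.4771, 0.0729, 0.1404]
tool_rot: [0.882, -3.015, -0.001]
contact_force: [-1.9, 2.2, 1.5]
opening: 0.0331
grip_force: 22.7
```

```bash
python3 - <<'E'
from h import *
from scipy.spatial.transform import Rotation as Ro
o=ctrl.get_obs();R=Ro.from_rotvec(o['tool_rot']).as_matrix();P=o['tool_pos'];print(P,o['contact_force'],o['opening'])
G=P+R@[0,0,.054]; r=R.T@(G-np.array([.5665,.1300,.072]));x,h=r[0],-r[2];rho=np.hypot(x,h);th=np.arctan2(x,h);print(r,rho,th)
N=24;a=np.linspace(th,0,N+1);p=np.c_[rho*np.sin(a),-rho*np.cos(a)];print(np.round(np.diff(p,axis=0),4).tolist())
E
```

```text
[0.47711151 0.07292086 0.14037317] [-1.94976129  2.24437852  1.48552275] 0.03307876267373003
[ 0.10607329  0.00015456 -0.0143495 ] 0.10703948511413489 1.4363335320524209
[[-0.001, -0.0063], [-0.0014, -0.0062], [-0.0018, -0.0061], [-0.0022, -0.006], [-0.0025, -0.0059], [-0.0029, -0.0057], [-0.0032, -0.0055], [-0.0035, -0.0053], [-0.0038, -0.0051], [-0.0041, -0.0049], [-0.0044, -0.0046], [-0.0047, -0.0044], [-0.0049, -0.0041], [-0.0052, -0.0038], [-0.0054, -0.0034], [-0.0056, -0.0031], [-0.0058, -0.0028], [-0.0059, -0.0024], [-0.0061, -0.0021], [-0.0062, -0.0017], [-0.0063, -0.0013], [-0.0063, -0.001], [-0.0064, -0.0006], [-0.0064, -0.0002]]
```

Emit:
{"fn": "drive_tool", "kwargs": {"rows": [[[-0.001,0,-0.0063],0],[[-0.0014,0,-0.0062],0],[[-0.0018,0,-0.0061],0],[[-0.0022,0,-0.006],0],[[-0.0025,0,-0.0059],0],[[-0.0029,0,-0.0057],0],[[-0.0032,0,-0.0055],0],[[-0.0035,0,-0.0053],0],[[0,0,0],0],[[0,0,0],0]]}}

```text
t: 13.95
tool_pos: [0.4933, 0.083, 0.1884]
tool_rot: [-0.882, 3.014, 0.0]
contact_force: [-3.3, 1.1, 0.0]
opening: 0.0333
grip_force: 22.7
```

Emit:
{"fn": "drive_tool", "kwargs": {"rows": [[[-0.0038,0,-0.0051],0],[[-0.0041,0,-0.0049],0],[[-0.0044,0,-0.0046],0],[[-0.0047,0,-0.0044],0],[[-0.0049,0,-0.0041],0],[[-0.0052,0,-0.0038],0],[[-0.0054,0,-0.0034],0],[[-0.0056,0,-0.0031],0],[[0,0,0],0],[[0,0,0],0]]}}

```text
t: 14.95
tool_pos: [0.5259, 0.1038, 0.2218]
tool_rot: [-0.882, 3.012, 0.001]
contact_force: [-1.0, 1.9, -3.0]
opening: 0.0336
grip_force: 20.9
```

Emit:
{"fn": "drive_tool", "kwargs": {"rows": [[[-0.0058,0,-0.0028],0],[[-0.0059,0,-0.0024],0],[[-0.0061,0,-0.0021],0],[[-0.0062,0,-0.0017],0],[[-0.0063,0,-0.0013],0],[[-0.0063,0,-0.001],0],[[-0.0064,0,-0.0006],0],[[-0.0064,0,-0.0002],0],[[0,0,0],0],[[0,0,0],0]]}}

```text
t: 15.95
tool_pos: [0.5673, 0.1301, 0.2341]
tool_rot: [-0.882, 3.012, -0.0]
contact_force: [-1.7, 0.9, 1.6]
opening: 0.0328
grip_force: 20.0
```

Emit:
{"fn": "drive_tool", "kwargs": {"rows": [[[-0.0015,0,0],0],[[-0.0015,0,0],0],[[-0.001,0,0],0],[[0,0,0],0],[[0,0,0],0]]}}

```text
t: 16.45
tool_pos: [0.57, 0.1318, 0.2339]
tool_rot: [-0.882, 3.015, -0.001]
contact_force: [-4.7, -1.8, 4.2]
opening: 0.0328
grip_force: 19.7
```

```bash
python3 - <<'E'
from h import *
import pickle
o=ctrl.get_obs();print(o)
d=grab('top','t6');grab('side','s6')
d0=pickle.load(open('ds.pkl','rb'))['top']
for n in['top']:
  print(proj(d,[.4787,.0735,.085]),d['image'][212,312],d0['image'][212,312])
E
```

```text
{'t': 16.45, 'q': array([ 1.00367781e-01,  1.12397187e-02,  1.77447594e+00, -6.98672371e-04,
        1.35531296e+00, -2.03956872e+00]), 'dq': array([ 0.00171593,  0.00150948,  0.00215035,  0.00026424, -0.00264703,
        0.00109852]), 'effort': array([ 3.12196529e-01, -3.37401295e+01, -3.54071152e+01,  4.08150125e-01,
       -1.54559210e+00,  1.93957222e-02]), 'tool_pos': array([0.5700264 , 0.13183856, 0.23390233]), 'tool_rot': array([-8.82090232e-01,  3.01476722e+00, -1.21613368e-03]), 'contact_force': array([-4.72885207, -1.81575769,  4.180052  ]), 'wrist_torque': array([-0.38627558,  0.9846311 ,  0.09748199]), 'grip_force': 19.74863737821579, 'opening': 0.03283873553251599}
[313.06145551 212.00471121] [41 45 78] [143 137 138]
```

Emit:
{"fn": "drive_tool", "kwargs": {"rows": [[[-0.002,0,0],0],[[-0.002,0,0],0],[[0,0,0],0],[[0,0,0],0]]}}

```text
t: 16.95
tool_pos: [0.5736, 0.1341, 0.2337]
tool_rot: [-0.882, 3.014, -0.001]
contact_force: [-4.0, -1.5, 6.1]
opening: 0.0327
grip_force: 19.4
```

Emit:
{"fn": "drive_tool", "kwargs": {"rows": [[[-0.002,0,0],0],[[-0.002,0,0],0],[[0,0,0],0],[[0,0,0],0]]}}

```text
t: 17.35
tool_pos: [0.577, 0.1363, 0.2334]
tool_rot: [-0.882, 3.014, -0.001]
contact_force: [-3.6, -1.1, 6.1]
opening: 0.0329
grip_force: 19.1
```

Emit:
{"fn": "drive_tool", "kwargs": {"rows": [[[0,0,0],0],[[0,0,0],0],[[0,0,0],0],[[0,0,0],0],[[0,0,0],0],[[0,0,-0.03],0],[[0,0,-0.03],0],[[0,0,-0.03],0],[[0,0,0],0],[[0,0,0],0]], "jaw": 0}}

```text
t: 18.35
tool_pos: [0.5769, 0.1365, 0.3236]
tool_rot: [-0.882, 3.013, -0.0]
contact_force: [1.1, 0.0, 0.0]
opening: 0.0849
grip_force: 0.0
```

```bash
python3 - <<'E'
from h import *
from scipy.spatial.transform import Rotation as Ro
import pickle
o=ctrl.get_obs();R=Ro.from_rotvec(o['tool_rot']).as_matrix();P=o['tool_pos'];print(o['t'],P,o['contact_force'])
d=grab('wrist','w7');pickle.dump((d,R,P),open('w7.pkl','wb'))
C=np.array([.5665,.13,0]);ex=-R[:,0];ey=R[:,1]
for th in(0,.05,.1,.2):
  f=lambda y,r,x=0:proj(d,C+ex*(-r*np.sin(th)+x*np.cos(th))+ey*y+[0,0,.072+r*np.cos(th)])
  print(th,'barends',f(-.061,.08),f(.061,.08),'knobtop',f(0,.123),'knob edges',f(-.017,.123),f(.017,.123))
print('flange',proj(d,C+[0,0,.1]))
g=cv2.cvtColor(d['image'],cv2.COLOR_BGR2GRAY)
for v in range(150,290,6): print(v,' '.join('%3d'%x for x in g[v,200:440:8]))
E
```

```text
18.35 [0.57691085 0.13646537 0.3236456 ] [1.11928352e+00 3.12912056e-02 3.14320630e-04]
0 barends [249.060351   188.58077355] [389.77946138 188.64033827] knobtop [319.46183818 202.83717093] knob edges [295.95559299 202.82649667] [342.97047724 202.84784627]
0.05 barends [248.77328443 184.05050582] [390.07540773 184.1089306 ] knobtop [319.47028942 194.56556525] knob edges [295.78391496 194.55523357] [343.15909458 194.57589799]
0.1 barends [248.53945782 179.44550706] [390.31770728 179.50271436] knobtop [319.47836743 186.08771609] knob edges [295.64394825 186.07775751] [343.31524779 186.0976757 ]
0.2 barends [248.23787733 170.09909811] [390.63483222 170.15367192] knobtop [319.49315457 168.73650478] knob edges [295.46508288 168.72736833] [343.5237276  168.74564218]
flange [319.36494314 176.65740012]
150 202 209 158  35  38  17  23  23  23   6 211 203 209 212 219 214 212 212 215 255 193  31  35  33  35  33  37  36  37  30
156 202 203 183  34  35  32  23  23  22 127 207 210 212 212 216 215 215 210 216 206 255  32  33  39  34  35  37  33  31  37
162 200 195 199  31  35  36  31  23  19 124 19
[... 1981 characters left out ...]
 254  17  24 255 254  37  28  34  33  32  35  34  37  37  36  35  20  18 121  29
264  23 125  44  34  25 242 242 253  14 253  31  35  30  37 129 157  29  30  34  41  36  31  37  23 255 161  20  22 123 133
270 119 122  15  32  30 244 242 244  54  24  36  35  35  35  22 239  30  36  41  34  36  33  39  21 255 255  25  17  20 122
276 122  23  33  29  31 242 243  16 254  62  38  36  36  35  24 248  33  39  34  34  33  35  20 190 255 255  23  18  21 126
282 126  21  27  29  30 243 244  21 254 156  37  33  39  23  24 249  35  37  35  37  33  30  13 255 255 254  20  22  20  24
288  18  16  28  31  22 243   0  19  14 243 106  25  21  27 127 253  33  35  37  35  37  27 149 255 255 253  20  19  20  24
```

Bar ends at about row 187 and the knob face at about row 202 match the upright prediction (188.6 and 202.8). The stirrup is therefore against its stop, and the knob slid in the pads. I'll re-centre on the knob and grip at 40 N.

Emit:
{"fn": "drive_tool", "kwargs": {"rows": [[[0.0115,0,0.01],0],[[0,0,0.02],0],[[0,0,0.02],0],[[0,0,0.02],0],[[0,0,0.01],0],[[0,0,0.009],0],[[0,0,0],0],[[0,0,0],0],[[0,0,0],0]]}}

```text
t: 19.3
tool_pos: [0.5675, 0.1303, 0.2352]
tool_rot: [-0.882, 3.013, -0.001]
contact_force: [-0.9, 0.4, 0.3]
opening: 0.0856
grip_force: 0.0
```

Emit:
{"fn": "drive_tool", "kwargs": {"rows": [[[0,0,0],0],[[0,0,0],0],[[0,0,0],0],[[0,0,0],0],[[0,0,0],0],[[0,0,0],0],[[0,0,0],0],[[0,0,0],0]], "jaw": 1, "grip_force": 40}}

```text
t: 20.1
tool_pos: [0.5671, 0.1301, 0.2343]
tool_rot: [-0.882, 3.015, -0.001]
contact_force: [-0.5, -0.7, 3.7]
opening: 0.0329
grip_force: 39.7
```

```bash
python3 -c "
from h import *
o=ctrl.get_obs();print(o['tool_pos'],o['contact_force'],o['wrist_torque'],o['q'][5],o['opening'],o['grip_force'])"
```

```text
[0.56712946 0.1301419  0.23432674] [-0.47502274 -0.73092136  3.67865725] [-0.2488774   0.04036295  0.01537718] -2.042339794546614 0.032923632448338014 39.69277024269104
```

Emit:
{"fn": "drive_tool", "kwargs": {"rows": [[[0,0,0.0002],0.12],[[0,0,0.0001],0.12],[[0,0,0.0002],0.12],[[0,0,0.0001],0.12],[[0,0,0.0002],0.12],[[0,0,0.0001],0.12],[[0,0,0.0002],0.12],[[0,0,0.0001],0.12]]}}

```text
t: 20.9
tool_pos: [0.5676, 0.1299, 0.2331]
tool_rot: [0.617, 3.078, 0.001]
contact_force: [1.9, -3.5, 2.2]
opening: 0.0329
grip_force: 39.9
```

```bash
cat > st.py <<'E'
from h import *
o=ctrl.get_obs();print(o['t'],o['tool_pos'],o['contact_force'],o['wrist_torque'],o['q'][5],o['opening'],o['grip_force'])
E
python3 st.py
```

```text
20.9 [0.56760685 0.12989481 0.23314205] [ 1.91478362 -3.54594173  2.19556789] [ 0.08805979 -0.31313919  0.08344675] -1.0775048477177587 0.03289213655524211 39.87479031085968
```

Emit:
{"fn": "drive_tool", "kwargs": {"rows": [[[0,0,0.0002],0.12],[[0,0,0.0001],0.12],[[0,0,0.0002],0.12],[[0,0,0.0001],0.12]]}}

```text
t: 21.3
tool_pos: [0.5678, 0.1297, 0.233]
tool_rot: [1.331, 2.843, 0.001]
contact_force: [1.8, -4.0, 2.9]
opening: 0.0333
grip_force: 39.9
```

```bash
python3 st.py
```

```text
21.3 [0.56781914 0.12968181 0.23295732] [ 1.79798949 -4.02360405  2.91602765] [-0.18881157 -0.19887521  0.06986547] -0.5976116854121476 0.033299604911368644 39.90850746631622
```

Emit:
{"fn": "drive_tool", "kwargs": {"rows": [[[0,0,0.0002],0.12],[[0,0,0.0001],0.12],[[0,0,0.0002],0.12]]}}

```text
t: 21.6
tool_pos: [0.5678, 0.1296, 0.2329]
tool_rot: [1.818, 2.559, 0.001]
contact_force: [0.3, -3.4, 5.3]
opening: 0.0329
grip_force: 40.1
```

```bash
python3 st.py
```

```text
21.6 [0.56776519 0.12959219 0.23285402] [ 0.30658867 -3.43850608  5.34553428] [-0.25282612  0.07664477  0.17160034] -0.23781501736499885 0.03286755649311359 40.0923889875412
```

Emit:
{"fn": "drive_tool", "kwargs": {"rows": [[[0,0,0.0002],0.12],[[0,0,0.0001],0.12],[[0,0,0.0002],0.12]]}}

```text
t: 21.9
tool_pos: [0.5677, 0.1297, 0.2328]
tool_rot: [2.247, 2.193, 0.001]
contact_force: [-0.7, -3.2, 7.8]
opening: 0.033
grip_force: 40.3
```

```bash
python3 st.py
```

```text
21.9 [0.56765193 0.12966712 0.232772  ] [-0.65239645 -3.24566146  7.80888167] [-0.30103298  0.34433721  0.23737964] 0.12199146520300308 0.032958021460874766 40.296045541763306
```

Emit:
{"fn": "drive_tool", "kwargs": {"rows": [[[0,0,0.0001],0.12],[[0,0,0.0001],0.12]]}}

```text
t: 22.1
tool_pos: [0.5675, 0.1297, 0.2328]
tool_rot: [2.493, 1.908, 0.001]
contact_force: [-2.1, -3.4, 8.4]
opening: 0.0332
grip_force: 40.3
```

```bash
python3 st.py
```

```text
22.1 [0.56753773 0.12973163 0.23278069] [-2.07050168 -3.405725    8.43992959] [-0.26501896  0.41821911  0.31022051] 0.36179294032026105 0.03320378794053071 40.33439040184021
```

Emit:
{"fn": "drive_tool", "kwargs": {"rows": [[[0,0,0.0001],0.12],[[0,0,0.0001],0.12]]}}

```text
t: 22.3
tool_pos: [0.5674, 0.1298, 0.2327]
tool_rot: [2.704, 1.597, 0.001]
contact_force: [-3.6, -3.4, 8.8]
opening: 0.033
grip_force: 40.4
```

```bash
python3 st.py
```

```text
22.3 [0.56741599 0.12979865 0.23273407] [-3.55727985 -3.40363043  8.79341083] [-0.32107942  0.50158816  0.39143406] 0.6016511064817873 0.03300309226125463 40.40068209171295
```

Emit:
{"fn": "drive_tool", "kwargs": {"rows": [[[0,0,0.0001],0.12],[[0,0,0.0001],0.12],[[0,0,0.0001],0.12]]}}

```text
t: 22.6
tool_pos: [0.5673, 0.13, 0.2327]
tool_rot: [2.946, 1.088, 0.001]
contact_force: [-6.4, -3.2, 10.4]
opening: 0.0326
grip_force: 40.5
```

```bash
python3 st.py
```

```text
22.6 [0.56727006 0.12999342 0.23266138] [-6.40542824 -3.16809603 10.38062429] [-0.17382974  0.62395282  0.4149123 ] 0.9614805171825269 0.03258189105971679 40.520750284194946
```

Emit:
{"fn": "drive_tool", "kwargs": {"rows": [[[0,0,0.0001],0.12],[[0,0,0.0001],0.12],[[0,0,0.0001],0.12]]}}

```text
t: 22.9
tool_pos: [0.5672, 0.1302, 0.2326]
tool_rot: [3.094, 0.543, 0.001]
contact_force: [-6.0, -1.3, 11.7]
opening: 0.0331
grip_force: 40.6
```

```bash
python3 st.py
```

```text
22.9 [0.56718768 0.13021738 0.23260669] [-6.01250963 -1.34455355 11.66553903] [-0.23251836  0.75877361  0.55244142] 1.3213385338347854 0.03311861910157142 40.63613712787628
```

Emit:
{"fn": "drive_tool", "kwargs": {"rows": [[[0,0,0.0001],0.12],[[0,0,0],0.12],[[0,0,0.0001],0.12]]}}

```text
t: 23.2
tool_pos: [0.5682, 0.1305, 0.2322]
tool_rot: [-3.141, 0.018, -0.007]
contact_force: [-5.9, 1.0, 12.7]
opening: 0.033
grip_force: 41.3
```

```bash
python3 st.py
```

```text
23.2 [0.56821486 0.13051091 0.2322392 ] [-5.85259773  1.02491911 12.71689208] [-0.0473344   0.74505127  0.77652198] 1.6805727765857519 0.03304033622669042 41.32817208766937
```

Torque is 0.78 N m, so about 87 N of clamping. I'll hold, release and withdraw.

Emit:
{"fn": "drive_tool", "kwargs": {"rows": [[[0,0,0],0],[[0,0,0],0],[[0,0,0],0]]}}

```text
t: 23.5
tool_pos: [0.5681, 0.1305, 0.2323]
tool_rot: [-3.141, 0.012, -0.007]
contact_force: [-0.4, -0.2, 8.4]
opening: 0.0326
grip_force: 40.7
```

```bash
python3 st.py
```

```text
23.5 [0.56810207 0.13054851 0.23226151] [-0.432339   -0.21604018  8.43167846] [-0.0397705  -0.02579962  0.36507506] 1.676635856768699 0.03262225036301187 40.67372918128967
```

Emit:
{"fn": "drive_tool", "kwargs": {"rows": [[[0,0,0],0],[[0,0,0],0],[[0,0,0],0],[[0,0,0],0],[[0,0,0],0],[[0,0,-0.02],0],[[0,0,-0.03],0],[[0,0,-0.03],0],[[0,0,-0.02],0],[[0,0,0],0]], "jaw": 0}}

```text
t: 24.5
tool_pos: [0.5683, 0.1304, 0.3341]
tool_rot: [-3.141, 0.014, -0.011]
contact_force: [-0.3, -0.5, -0.4]
opening: 0.0855
grip_force: 0.0
```

```bash
python3 st.py; python3 - <<'E'
from h import *
from scipy.spatial.transform import Rotation as Ro
o=ctrl.get_obs();R=Ro.from_rotvec(o['tool_rot']).as_matrix()
d=grab('wrist','w8');C=np.array([.5665,.13,0]);a=np.radians(32.5);ex=np.array([np.cos(a),np.sin(a),0]);ey=np.array([-np.sin(a),np.cos(a),0])
g=cv2.cvtColor(d['image'],cv2.COLOR_BGR2GRAY)
for th in(0,.1):
  f=lambda y,r,x:g[tuple(np.round(proj(d,C+ex*(-r*np.sin(th)+x)+ey*y+[0,0,.072+r*np.cos(th)])).astype(int)[::-1])]
  for y in(-.058,-.055,.055,.058): print(th,y,[int(f(y,.08,x)) for x in np.arange(-.018,.019,.003)])
  print('knob',[int(f(0,.119,x)) for x in np.arange(-.026,.027,.004)])
E
```

```text
24.5 [0.5682536  0.13037067 0.33410729] [-0.25613206 -0.47825124 -0.3624387 ] [-0.03762492  0.04262871  0.01106097] 1.677672198537096 0.08546324323783612 0.0
0 -0.058 [21, 16, 18, 22, 250, 228, 245, 247, 235, 144, 147, 116, 111]
0 -0.055 [23, 20, 21, 22, 227, 225, 233, 235, 235, 175, 157, 165, 151]
0 0.055 [31, 29, 32, 35, 196, 235, 231, 227, 230, 191, 21, 27, 33]
0 0.058 [31, 30, 32, 31, 255, 255, 255, 255, 255, 248, 25, 33, 32]
knob [30, 33, 31, 153, 146, 236, 236, 227, 227, 135, 148, 82, 40, 250]
0.1 -0.058 [21, 22, 18, 16, 21, 16, 0, 248, 226, 246, 228, 250, 147]
0.1 -0.055 [18, 21, 22, 18, 19, 18, 11, 237, 232, 226, 229, 232, 131]
0.1 0.055 [35, 29, 33, 31, 29, 29, 28, 238, 228, 228, 231, 233, 133]
0.1 0.058 [35, 34, 36, 29, 31, 31, 14, 247, 255, 255, 255, 255, 68]
knob [30, 31, 32, 30, 33, 34, 149, 146, 231, 235, 230, 226, 135, 148]
```

```bash
python3 -c "
from station import ctrl
print(ctrl.finish_job())"
```

```text
the job is handed in; nothing more can be done
None
```

The jar is closed and the job handed in at about 24.5 s: the lid is on the seal, the stirrup is upright, and the knob is tightened to about 87 N (inferred from the 0.78 N m turning torque); the arm touched only the lid and knob and is now clear.

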